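Shut the sample box and hold the code reader over its label

ROBOT

A 6-joint arm with a two-finger parallel gripper is mounted at the origin on the work surface. World frame = base frame: x ahead of the robot, y to its left, z up, the work surface at z = 0. Lengths are in m, angles in rad, forces in N, time in s.
With the tool pointing down it reaches from about 0.25 to 0.775 m from the base axis. Payload 4 kg.
Tool frame: the origin (TCP) lies on the centre line of the jaws, within the pads' length; the fingertips stand 17 mm ahead of it and the grasp point (between the pads) lies 2 mm behind it; z points along the fingers, y is the line along which they close (so a half turn about z gives the same grasp; the last joint's range is limited). The gripper opens to 94 mm and grips with 3 to 60 N. Pads are 16 mm wide; open, the fingers measure 119 mm over their backs; the gripper's body (75 mm by 177 mm) begins 78 mm behind the grasp point.
Start: joints at [1.167, 0.087, 1.371, -0, 1.684, -0.103], TCP at [0.163, 0.525, 0.223] pointing down, gripper open.
Joint ranges: [-3.1, 3.1], [-0.76, 2.03], [0.27, 2.55], [-1.08, 4.22], [0.17, 2.65], [-2.57, 2.57]. Speed limits (rad/s): [2.79, 2.79, 3.14, 3.14, 3.14, 3.14].

INTERFACE

Orientations are given as [roll, pitch, yaw] about the fixed x, y, z axes, in that order (R = Rz(yaw) Ry(pitch) Rx(roll)).
In Python, from bench import robot gives the robot as it stands.
- The arm moves only by the tool servo_tool, never from a script. Its argument "plan" is a list of rows, each a list of 7 numbers: the shift along the tool's x, y, z normalised to -1 to 1, where 1 is 0.1 m, then the turn, a rotation vector about the tool's x, y, z normalised to -1 to 1, where 1 is pi/2 rad, then the finger opening in mm, from 0 to 94. In form: [[x, y, z, ax, ay, az, gripper], ...]. A call has 1 to 12 rows; each row is the pose to reach, as a shift and turn from the pose commanded when the call began, along the tool's axes at that moment; what a row does not reach only later rows make up. A row lasts 1/12 s, in which the tool goes at most 41.7 mm and 7.16 degrees, less where a joint would pass 70% of its speed; a pose out of reach is approached as far as the arm can. A call with a number of a shift or a turn outside -1 to 1 is refused whole. A call with a gripper value outside its range is refused whole. The fingers move at their own pace and stop on an object; the grip force is fixed at half the most. Time passes only in rows, so rows that repeat a pose let the fingers close. It gives the time, the measured TCP pose, the force, the opening and the grip force at its end, in the units of the state.
- robot.get_obs(): the state, without advancing time (a new reading comes with each control period).
- robot.snapshot(name): name is "scene" or "top" or "wrist"; returns the picture (480x640x3 uint8, red, green, blue); there is no depth.
- robot.camera_params(name): a dict with "camera_matrix" (3x3 intrinsics, pixels), "rvec" (rotation vector, rad) and "tvec" (3), from world to camera coordinates, as OpenCV has them; the wrist camera has in their place "tool_from_camera" (4x4, takes a point from camera to tool coordinates, whose origin is the TCP and whose axes are the flange's). Camera axes: x right, y down, z forward; pixel columns grow to the right and rows downward; lengths in m; the calibration is good to about 2 mm. A picture is of the moment at which its call begins: read the wrist's pose just before it. camera_params takes no time and is no camera call.
- robot.close_job(): hands the job in; it is judged then, once.
Trained networks look in the newest picture that a camera, given by its name, has taken for a name from the list of things; names that differ only in an ending like _2 or _b are one class to them, and where a whole thing is asked for, a point or a joint stands for the part that bears it (a point fixed in the world has none). Each returns a list of dicts, best first, with "conf" (0 to 1); they miss things now and then, are a little off and sometimes report something else, mostly with a low value. They report only what shows in the picture. A call takes as long as a camera call. They do not tell look-alikes from the thing itself.
- robot.find_in(thing, camera): "extent" ([centre column, centre row, width, height] in pixels, round what is visible of it).
The state is a dict: "time": time; "joint_positions": joint angles; "qvel": joint speeds; "joint_torque": joint torques, N m; "tool_pos": TCP position; "ee_rot": TCP orientation; "wrist_force": force on the tool from outside, world axes, zero at the start; "wrist_torque": the same for the moment, N m; "width": finger opening in m; "finger_force": force on a finger pad.
Only numpy, scipy, OpenCV 4.12 (cv2) and the standard library are available. Lean on these libraries where they do the work, as an engineer would, in place of code of your own. Each camera call takes 0.05 s, during which the arm holds its last target. There are 200 camera calls.

TASK

The sample box is loaded: shut its lid fully, then draw the code reader out of its leaning holder and read the box in: turn the reader upright with its window facing straight down and hold it still over the middle of the label on the lid, the window about 80 mm above the label. Finish like that, still holding the reader in the air; do not put it down or let go, and leave the torch and the other things on the bench where they are.

Things in the scene. Friction and masses are not known exactly. Their poses are not given: they have to be found in the camera images.
- sample_box: Grey plastic sample box full of capped vials, fixed to the bench, 140 mm (its x) by 120 mm (its y), walls 60 mm high. Origin: centre of the underside, z up. Its -x side is the front (roughly facing the robot); the lid's hinge runs along the top of its +x side. It stands left, middle or right, in one of three places.
- lid (a joint): Angle (rad) of the sample box's lid: 0 is fully shut, level on the walls; it grows as the front edge swings up towards the box's +x side (stop at 1.5). Starts 0.7 to 1.25 open. Stiff hinge: stays where left; about 2 N at the front edge moves it. Plate 140 mm from hinge to front edge, 120 wide, 8 thick; thumb tab 40 mm wide reaches 13 mm past the front edge. Push its outer face to shut it.
- lid_hinge (a point): Middle of the lid's hinge line, 60 mm above the bench, at the lid's underside; the hinge axis runs along the box's y. Its frame turns with the lid: -x points along the lid to its front edge, z is the outward normal of the lid's outer face.
- label (a point): Centre of the white paper bar-code label (50 by 70 mm) on the outer face of the lid, 70 mm from the hinge line, 68 mm above the bench when the lid is shut. Its frame turns with the lid, z is the outward normal.
- reader: Hand-held code reader: straight stick 26 x 26 mm, 155 mm long, white upper and grey lower half, black cap; 0.1 to 0.2 kg, balance point about 62 mm from the window. Origin: centre of the window end (lower end); z runs along it to the cap; flat faces look along x and y. It starts 66 mm deep in its socket, leaning 0.7 rad, top towards the holder's -x, y axis level; it comes out along its z only.
- reader_holder: Steel holder fixed to the bench; square socket (38 mm outside, 30 inside, 66 deep, open at the top) leaning 0.7 rad from vertical, mouth towards the holder's -x (roughly towards the robot). Base plate 120 (x) by 70 (y) by 10 mm. Origin: centre of its underside, z up. The mouth's middle lies 15 mm to -x of the origin, 78 mm above the bench. It stands in any of the three places.
- torch_holder: A second holder of the same make in another of the three places; it carries the torch. Origin and axes as for reader_holder. Not to be used.
- torch: Round torch, black barrel 26 mm in diameter with a wider bright head (34 mm) at the top end, 115 mm long, standing in the second holder; shorter than the reader. Origin: centre of its lower end, z along it. Leave it there.
- clamp_ring: Steel pipe-clamp ring 48 mm across, 14 mm high, lying on the bench. Origin: centre of the underside. Leave alone.
- wrench: Steel wrench 150 mm long, lying flat, pointing away from the robot. Leave alone.
- jar: Small jar 46 mm across, 60 mm high, nearer to the robot. Origin: centre of the underside. Leave alone.
- star_knob: Black plastic screw knob standing on its head, 44 mm across, 40 mm high, nearer to the robot. Origin: centre of the underside. Leave alone.
- bottle: Clear bottle 50 mm across, 110 mm high, far to the left. Origin: centre of the underside. Leave alone.
- hopper: Steel cup 64 mm across, 80 mm high, far to the right. Origin: centre of the underside. Leave alone.
Mind the look-alikes: they are no part of the job. What is shaped like the reader but purple is not meant.

How it is judged:
On the way, in this order (a step that is already met when the one before it is completed fails the run):
1. the lid is shut (value of joint lid below 0.05 rad), for 0.2 s.
2. the reader, held in the fingers, is right out of its holder with the lid shut (value of joint lid below 0.05 rad and contact force between the fingers and reader above 1 N and distance between reader and reader_holder above 0.1 m and contact force between reader and sample_box below 0.05 N and contact force between reader and reader_holder below 0.05 N and contact force between reader and torch_holder below 0.05 N), for 0.2 s.
At the end, for the whole second after the job is handed in: The lid is shut (within 0.05 rad); the reader is gripped in the fingers and touches neither holder nor box; it is upright, window down, within 0.2 rad; the centre of its window is within 20 mm sideways of the label's centre and 50 to 110 mm above it; it is still (under 0.03 m/s and 0.3 rad/s) (value of joint lid below 0.05 rad and contact force between the fingers and reader above 1 N and contact force between reader and sample_box below 0.05 N and contact force between reader and reader_holder below 0.05 N and contact force between reader and torch_holder below 0.05 N and angle between reader's own z axis and vertical below 0.2 rad and horizontal distance between reader and label below 0.02 m and z of reader in the frame of label between 0.05 and 0.11 m and linear speed of reader below 0.03 m/s and angular speed of reader below 0.3 rad/s); the arm keeps its last pose, push and grip.
It fails at once if the torch is moved more than 30 mm (distance of torch from where it was at the start of the episode above 0.03 m).
It fails at once if one of the other things on the bench is moved more than 30 mm (distance of any of clamp_ring, wrench, jar, star_knob, bottle, hopper from where it was at the start of the episode above 0.03 m).
It also fails if it takes over 64 s, if anything falls off the work surface, if the arm or the gripper's body presses on something with over 40 N, if the wrist force passes 120 N, or if a joint passes its speed limit or range.

## Working session

There is one attempt and no reset: what is moved stays moved. The work goes in short steps, Python scripts to look and compute and a tool call to move; the robot and the scene stay as the last step left them, time stands still between calls to the robot, and variables do not carry over. Pictures are saved under pics/ and viewed, at most 10 in all, crops included, and the job is handed in when it is done.

Besides the shell and the picture viewer there is one more tool, called after ">>>" in YAML: its name, and indented under it one key for each argument. servo_tool: Moves the arm, as the interface text tells. Scaled input: -1 to 1 covers 0.1 m each way for a shift and pi/2 rad each way for a turn. Its arguments: {"type":"object","properties":{"plan":{"type":"array","items":{"type":"array","items":{"type":"number"}}}},"required":["plan"]}

```bash
mkdir -p pics; cat > h.py <<'E'
import numpy as np, cv2
from scipy.spatial.transform import Rotation as R
from bench import robot
def cam(n):
    p=robot.camera_params(n); K=np.array(p["camera_matrix"],float)
    if "rvec" in p:
        Rm=cv2.Rodrigues(np.array(p["rvec"],float))[0]; t=np.array(p["tvec"],float).reshape(3)
    else:
        o=robot.get_obs(); T=np.eye(4); T[:3,:3]=R.from_euler('xyz',o["ee_rot"]).as_matrix(); T[:3,3]=o["tool_pos"]
        W=np.linalg.inv(T@np.array(p["tool_from_camera"])); Rm,t=W[:3,:3],W[:3,3]
    return K,Rm,t
def proj(c,P):
    K,Rm,t=c; q=(np.atleast_2d(P)@Rm.T+t)@K.T; return q[:,:2]/q[:,2:]
def ray(c,uv):
    K,Rm,t=c; d=Rm.T@np.linalg.inv(K)@np.array([uv[0],uv[1],1.]); return -Rm.T@t,d/np.linalg.norm(d)
def atz(c,uv,z):
    o,d=ray(c,uv); return o+d*(z-o[2])/d[2]
def shot(n,f):
    im=robot.snapshot(n); cv2.imwrite(f"pics/{f}.png",im[...,::-1]); return im
E
python3 - <<'E'
from h import *
a=shot("scene","scene0");b=shot("top","top0")
for n in("scene","top"):
    c=cam(n); print(n,"pos",np.round(ray(c,(320,240)),3))
    for t in["sample_box","lid","label","reader","reader_holder","torch_holder","torch"]:
        for d in robot.find_in(t,n)[:3]:
            e=d["extent"]; print(t,round(d["conf"],2),np.round(e),np.round(atz(c,e[:2],0.05),3))
print(robot.get_obs())
E
```

```text
scene pos [[ 1.098 -1.081  0.9  ]
 [-0.41   0.708 -0.574]]
sample_box 0.83 [408. 188.  63.  74.] [0.58  0.342 0.05 ]
lid 0.96 [417. 179.  43.  54.] [0.58  0.414 0.05 ]
label 0.85 [415. 179.  43.  58.] [0.576 0.408 0.05 ]
reader 0.73 [209. 311.  61.  37.] [ 0.418 -0.399  0.05 ]
reader 0.68 [278. 277.  26.  42.] [ 0.484 -0.22   0.05 ]
reader 0.61 [145. 377.  79.  40.] [ 0.434 -0.611  0.05 ]
torch 0.66 [352. 238.  22.  18.] [0.558 0.02  0.05 ]
top pos [[ 0.268 -0.083  1.347]
 [ 0.201 -0.006 -0.98 ]]
sample_box 0.58 [164. 233.  71.  60.] [0.596 0.323 0.05 ]
lid 0.82 [160. 222.  64.  31.] [0.629 0.333 0.05 ]
label 0.56 [159. 219.  66.  36.] [0.636 0.337 0.05 ]
reader 0.91 [426. 286.  60.  21.] [ 0.383 -0.356  0.05 ]
reader 0.89 [509. 269.  60.  28.] [ 0.403 -0.579  0.05 ]
reader 0.66 [393. 230.  17.  28.] [ 0.54 -0.29  0.05]
reader_holder 0.63 [394. 224.  36.  49.] [ 0.558 -0.293  0.05 ]
torch_holder 0.64 [290. 216.  42.  48.] [ 0.607 -0.018  0.05 ]
torch_holder 0.35 [115. 251.  30.  24.] [0.56  0.456 0.05 ]
torch 0.51 [291. 221.  17.  18.] [ 0.595 -0.02   0.05 ]
{'time': 0.8, 'joint_positions': array([ 1.16692276e+00,  8.71873108e-02,  1.37066839e+00, -1.13765839e-05,
        1.68364322e+00, -1.03085073e-01]), 'qvel': array([ 0.00074265,  0.00016919, -0.00147033, -0.00081913, -0.00122354,
        0.00060727]), 'joint_torque': array([ 3.83987262e-04, -3.39993346e+01, -3.02579212e+01,  7.17811589e-02,
        2.33149464e-02,  2.22423569e-05]), 'tool_pos': array([0.16295575, 0.52531883, 0.22252887]), 'ee_rot': array([3.14150058e+00, 2.08893907e-05, 2.84080287e+00]), 'wrist_force': array([-0.09881344,  0.8791456 , -0.53441468]), 'wrist_torque': array([-0.04595159,  0.0037513 , -0.00823323]), 'finger_force': 0.0, 'width': 0.09398092133754256}
```

View pics/scene0.png

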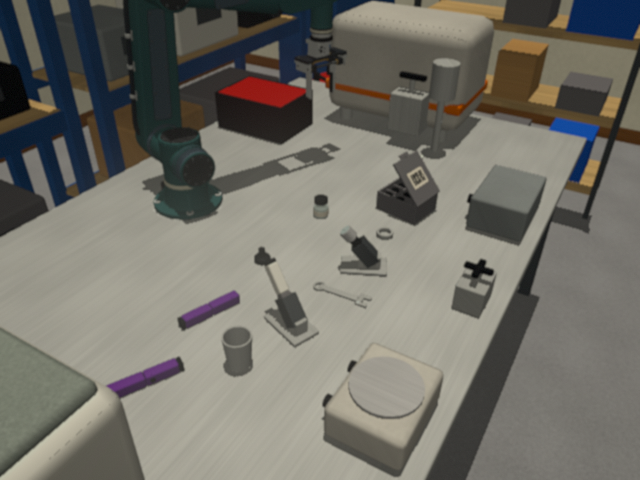

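View pics/top0.png

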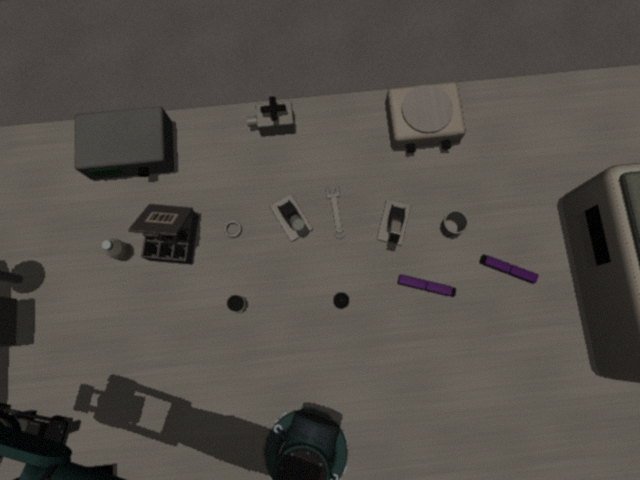

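The scene view shows the open box at (408,190) on the left and the torch (round, bright head) in the middle holder at (355,245). The white and grey stick leaning in the right-hand holder at (283,295) is the reader. In the top view these are at (164,233), (291,218) and (394,228).

Reader candidates in the top view: the stick at (394,230), and purple sticks at (426,286) and (509,269). Only the one at (394,230) is white and grey and sits in a socket, so I'll confirm it in an enlarged crop.

```bash
python3 - <<'E'
import cv2,numpy as np
t=cv2.imread('pics/top0.png');s=cv2.imread('pics/scene0.png')
g=lambda im,x,y,w,h,S:cv2.resize(im[y:y+h,x:x+w],(S*w,S*h),interpolation=cv2.INTER_CUBIC)
a=g(t,105,190,100,75,4);b=g(t,345,190,100,75,4)   # 400x300
c=g(s,365,145,100,75,4);d=g(s,230,245,100,100,3)[:300]
d=cv2.copyMakeBorder(d,0,0,0,100,0)
im=np.vstack([np.hstack([a,b]),np.hstack([c,d])]);im=np.clip(im*1.5,0,255).astype('uint8')
cv2.imwrite('pics/crop.png',im)
E
```

```text
(no output)
```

View pics/crop.png

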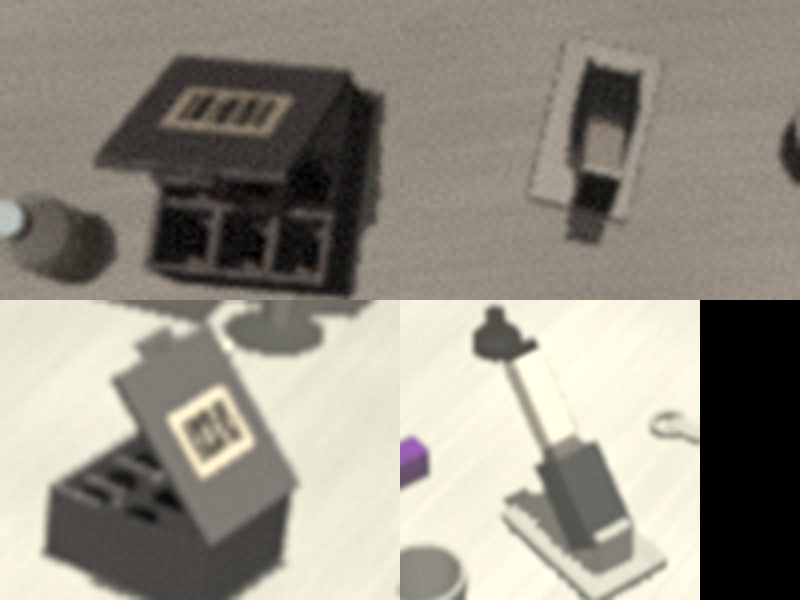

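The crop confirms it: the stick at top (394,230) / scene (280,285) is white and grey with a black cap, in the right-hand holder. Next I fit the poses from the corners.

```bash
cat > fit.py <<'E'
from h import *
from scipy.optimize import least_squares
T,S=cam("top"),cam("scene")
tp=lambda x,y:(105+x/4,190+y/4); tp2=lambda x,y:(345+(x-400)/4,190+y/4)
sc=lambda x,y:(365+x/4,145+(y-300)/4)
def box(p):
    x,y,w,a=p; Rz=R.from_euler('z',w).as_matrix()
    lid=np.array([[-.14*np.cos(a)+0.008*np.sin(a)*1,s*.06,.06+.14*np.sin(a)+.008*np.cos(a)] for s in(1,-1)])+[.07,0,0]
    hin=np.array([[.07+.008*np.sin(a),s*.06,.06+.008*np.cos(a)] for s in(1,-1)])
    rim=np.array([[-.07,s*.06,.06] for s in(1,-1)])
    return np.vstack([lid,hin,rim])@Rz.T+[x,y,0]
ut=np.array([tp(97,165),tp(285,172),tp(180,57),tp(350,72),tp(150,268),tp(325,282)])
us=np.array([sc(210,325),sc(115,378),sc(295,485),sc(215,543),sc(50,487)])
f=lambda p:np.r_[(proj(T,box(p))-ut).ravel(),(proj(S,box(p)[[0,1,2,3,5]])-us).ravel()]
if __name__=="__main__":
    r=least_squares(f,[.58,.32,0,1.],loss='soft_l1');print("box",np.round(r.x,3));print(np.round(f(r.x).reshape(-1,2),1).tolist())
    pl=np.array([[.06,.035,.01],[.06,-.035,.01],[-.06,-.035,.01],[-.06,.035,.01]])
    up=np.array([tp2(562,40),tp2(662,62),tp2(628,220),tp2(530,200)])
    H=lambda p:pl@R.from_euler('z',p[2]).as_matrix().T+[p[0],p[1],0]
    r=least_squares(lambda p:(proj(T,H(p))-up).ravel(),[.55,-.29,0]);print("holder",np.round(r.x,3),np.round(r.fun,1))
E
python3 fit.py
```

```text
box [ 0.593  0.31  -0.174  0.809]
[[-0.5, -1.0], [1.1, 0.6], [-0.9, -0.7], [0.8, -1.4], [-0.7, 0.3], [0.6, -0.1], [-1.1, -1.5], [-0.3, -0.7], [1.5, -1.0], [-0.2, 0.4], [-0.8, -0.9]]
holder [ 0.57  -0.3   -0.328] [ 0.3 -0.5 -0.1 -0.7  0.2  0.9 -0.3  0.3]
```

>>> servo_tool:
  plan:
    - [-0.4,-0.07,0,0,0,0,0]
    - [-0.8,-0.14,0,0,0,0,0]
    - [-0.91,-0.16,0,0,0,0,0]

```text
time: 1.05
tool_pos: [0.2486, 0.4812, 0.2225]
ee_rot: [-3.141, 0.003, 2.837]
wrist_force: [-0.3, 0.4, 0.6]
width: 0.0774
finger_force: 0.0
```

>>> servo_tool:
  plan:
    - [-0.4,-0.07,0,0,0,0,0]
    - [-0.8,-0.14,0,0,0,0,0]
    - [-0.91,-0.16,0,0,0,0,0]

```text
time: 1.3
tool_pos: [0.3312, 0.4385, 0.2223]
ee_rot: [-3.141, 0.002, 2.836]
wrist_force: [-0.5, -0.2, -0.3]
width: 0.0576
finger_force: 0.0
```

>>> servo_tool:
  plan:
    - [-0.4,-0.07,0,0,0,0,0]
    - [-0.8,-0.14,0,0,0,0,0]
    - [-0.91,-0.16,0,0,0,0,0]

```text
time: 1.55
tool_pos: [0.4131, 0.3963, 0.2221]
ee_rot: [-3.141, 0.002, 2.836]
wrist_force: [-0.1, -0.5, -0.5]
width: 0.0374
finger_force: 0.0
```

>>> servo_tool:
  plan:
    - [-0.4,-0.07,0,0,0,0,0]
    - [-0.8,-0.14,0,0,0,0,0]
    - [-0.91,-0.16,0,0,0,0,0]

```text
time: 1.8
tool_pos: [0.495, 0.3541, 0.2218]
ee_rot: [-3.141, 0.001, 2.837]
wrist_force: [-0.1, -0.4, 0.2]
width: 0.0173
finger_force: 0.0
```

>>> servo_tool:
  plan:
    - [-0.4,-0.07,0,0,0,0,0]
    - [-0.8,-0.14,0,0,0,0,0]
    - [-0.91,-0.16,0,0,0,0,0]
    - [-0.91,-0.16,0,0,0,0,0]
    - [-0.91,-0.16,0,0,0,0,0]
    - [-0.91,-0.16,0,0,0,0,0]

```text
time: 2.3
tool_pos: [0.5722, 0.3156, 0.2227]
ee_rot: [3.141, -0.001, 2.843]
wrist_force: [0.4, 1.0, 0.0]
width: 0.0006
finger_force: 0.0
```

>>> servo_tool:
  plan:
    - [0,0,0.12,0,0,0,0]
    - [0,0,0.25,0,0,0,0]
    - [0,0,0.37,0,0,0,0]
    - [0,0,0.5,0,0,0,0]
    - [0,0,0.62,0,0,0,0]
    - [0,0,0.75,0,0,0,0]
    - [0,0,0.87,0,0,0,0]
    - [0,0,1.0,0,0,0,0]

```text
time: 2.97
tool_pos: [0.5737, 0.314, 0.1211]
ee_rot: [-3.141, -0.0, 2.841]
wrist_force: [-0.4, 1.2, 0.6]
width: 0.0005
finger_force: 0.5
```

>>> servo_tool:
  plan:
    - [0,0,0.1,0,0,0,0]
    - [0,0,0.2,0,0,0,0]
    - [0,0,0.26,0,0,0,0]
    - [0,0,0.32,0,0,0,0]
    - [0,0,0.36,0,0,0,0]
    - [0,0,0.36,0,0,0,0]

```text
time: 3.47
tool_pos: [0.5739, 0.314, 0.0859]
ee_rot: [-3.141, -0.0, 2.841]
wrist_force: [0.1, 0.9, 0.2]
width: 0.0005
finger_force: 0.0
```

```bash
python3 - <<'E'
from h import *
s=shot("scene","s1")
w=robot.snapshot("wrist")
a=cv2.resize(s[120:240,340:480],(560,480),interpolation=cv2.INTER_CUBIC)
b=cv2.resize(w,(240,180));b=cv2.copyMakeBorder(b,0,300,0,0,cv2.BORDER_CONSTANT)
cv2.imwrite("pics/s1c.png",np.hstack([a,b])[...,::-1])
E
```

```text
(no output)
```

View pics/s1c.png

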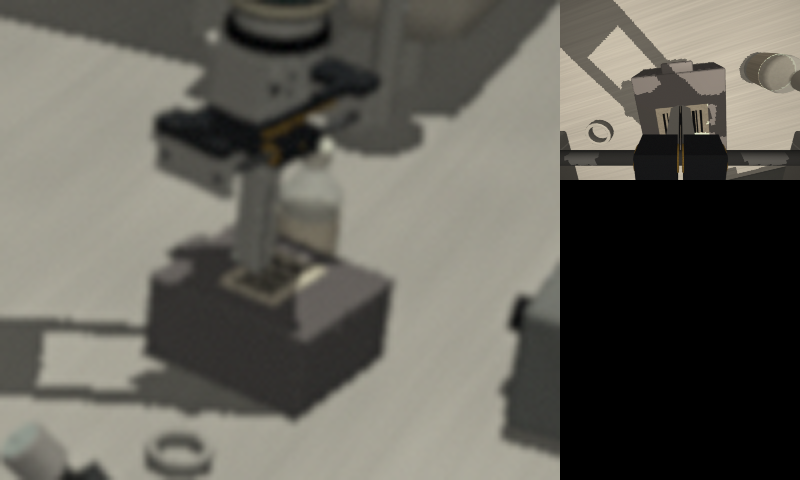

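The lid is down and looks level, with the fingers on the label at crop (265,275). I'll press further until force shows, so I know it's fully shut.

>>> servo_tool:
  plan:
    - [0,0,0.02,0,0,0,0]
    - [0,0,0.04,0,0,0,0]
    - [0,0,0.06,0,0,0,0]
    - [0,0,0.06,0,0,0,0]
    - [0,0,0.06,0,0,0,0]

```text
time: 3.98
tool_pos: [0.5746, 0.3144, 0.0851]
ee_rot: [3.139, 0.003, 2.841]
wrist_force: [-5.2, -2.5, 12.9]
width: 0.0002
finger_force: 6.2
```

Blocked at tip z = 0.068 m with 13 N, so the lid is shut. I'll lift and re-measure the label with the wrist camera.

>>> servo_tool:
  plan:
    - [0,0,-0.3,0,0,0,0]
    - [0,0,-0.7,0,0,0,30]
    - [0,0,-1.0,0,0,0,60]
    - [0,0,-1.0,0,0,0,94]

```text
time: 4.32
tool_pos: [0.5772, 0.3156, 0.1903]
ee_rot: [3.131, 0.012, 2.841]
wrist_force: [0.4, 0.2, 1.6]
width: 0.0172
finger_force: 0.0
```

>>> servo_tool:
  plan:
    - [0.3,0,-0.3,0,0,0,94]
    - [0.5,0,-0.7,0,0,0,94]
    - [0.6,0,-0.9,0,0,0,94]
    - [0.6,0,-0.9,0,0,0,94]
    - [0.6,0,-0.9,0,0,0,94]
    - [0.6,0,-0.9,0,0,0,94]

```text
time: 4.82
tool_pos: [0.5165, 0.3316, 0.2691]
ee_rot: [-3.14, -0.001, 2.841]
wrist_force: [-0.6, 0.4, -0.4]
width: 0.0568
finger_force: 0.0
```

```bash
python3 - <<'E'
from h import *
print(robot.get_obs()["tool_pos"])
P=[robot.camera_params("wrist")["tool_from_camera"]];print(np.round(P,3))
c=cam("wrist");w=shot("wrist","w2")
robot.snapshot("top");ct=cam("top")
for n,cc in(("wrist",c),("top",ct)):
  for t,z in(("label",.068),("lid",.068)):
    for d in robot.find_in(t,n)[:2]: print(n,t,round(d["conf"],2),np.round(d["extent"]),np.round(atz(cc,d["extent"][:2],z),3))
E
```

```text
[0.51654013 0.33157321 0.2690571 ]
[[[ 0.001 -0.958 -0.288  0.085]
  [ 1.     0.001 -0.     0.001]
  [ 0.    -0.288  0.958 -0.162]
  [ 0.     0.     0.     1.   ]]]
wrist label 0.58 [322. 279. 128. 150.] [0.58  0.314 0.068]
wrist label 0.44 [ 28. 383.  16.  22.] [ 0.601 -0.03   0.068]
wrist lid 0.73 [323. 280. 128. 150.] [0.581 0.314 0.068]
top label 0.95 [168. 235.  49.  57.] [0.585 0.307 0.068]
top label 0.71 [392. 223.  34.  45.] [ 0.555 -0.285  0.068]
top lid 0.78 [168. 234.  46.  56.] [0.588 0.307 0.068]
top lid 0.33 [396. 229.  18.  28.] [ 0.538 -0.294  0.068]
```

View pics/w2.png

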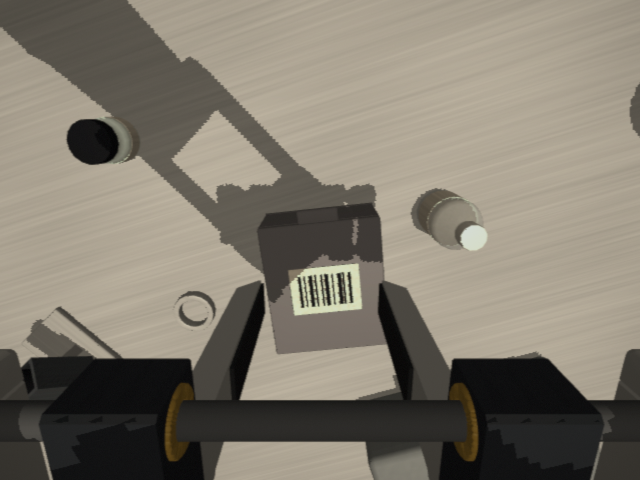

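The wrist view shows the lid shut, with the label corners at (289,269), (358,264), (362,309) and (293,315). I'll carry on to the reader; the fingers' closing axis already lines up with the holder's y.

```bash
python3 - <<'E'
from h import *
c=cam("wrist")
q=[(289,269),(358,264),(362,309),(293,315)]
p=np.array([atz(c,u,.068) for u in q]);print(np.round(p,3),np.round(p.mean(0),4))
print(np.round(np.mean([atz(c,u,.068) for u in[(275,353),(385,345)]],0),3))
E
```

```text
[[0.559 0.285 0.068]
 [0.575 0.352 0.068]
 [0.623 0.342 0.068]
 [0.609 0.273 0.068]] [0.5915 0.313  0.068 ]
[0.658 0.297 0.068]
```

>>> servo_tool:
  plan:
    - [-0.1,-0.4,0,0,0,0,94]
    - [-0.18,-0.8,0,0,0,0,94]
    - [-0.22,-0.96,0,0,0,0,94]

```text
time: 5.37
tool_pos: [0.5088, 0.2302, 0.2699]
ee_rot: [-3.139, -0.0, 2.838]
wrist_force: [0.7, 1.5, 0.0]
width: 0.0936
finger_force: 0.0
```

>>> servo_tool:
  plan:
    - [-0.1,-0.4,0,0,0,0,94]
    - [-0.18,-0.8,0,0,0,0,94]
    - [-0.22,-0.96,0,0,0,0,94]

```text
time: 5.62
tool_pos: [0.5011, 0.1315, 0.2703]
ee_rot: [-3.139, 0.0, 2.837]
wrist_force: [1.3, 0.3, -0.4]
width: 0.0939
finger_force: 0.0
```

>>> servo_tool:
  plan:
    - [-0.1,-0.4,0,0,0,0,94]
    - [-0.18,-0.8,0,0,0,0,94]
    - [-0.22,-0.96,0,0,0,0,94]

```text
time: 5.87
tool_pos: [0.4936, 0.0332, 0.2701]
ee_rot: [-3.139, -0.0, 2.837]
wrist_force: [0.4, 0.4, 0.1]
width: 0.0941
finger_force: 0.0
```

>>> servo_tool:
  plan:
    - [-0.1,-0.4,0,0,0,0,94]
    - [-0.18,-0.8,0,0,0,0,94]
    - [-0.22,-0.96,0,0,0,0,94]

```text
time: 6.12
tool_pos: [0.486, -0.0651, 0.27]
ee_rot: [-3.139, -0.0, 2.837]
wrist_force: [-0.9, -0.5, 0.2]
width: 0.0941
finger_force: 0.0
```

>>> servo_tool:
  plan:
    - [-0.1,-0.4,0,0,0,0,94]
    - [-0.18,-0.8,0,0,0,0,94]
    - [-0.22,-0.96,0,0,0,0,94]

```text
time: 6.37
tool_pos: [0.4784, -0.1634, 0.2697]
ee_rot: [-3.14, -0.001, 2.837]
wrist_force: [-0.8, 1.0, 0.2]
width: 0.094
finger_force: 0.0
```

>>> servo_tool:
  plan:
    - [-0.1,-0.4,0,0,0,0,94]
    - [-0.18,-0.8,0,0,0,0,94]
    - [-0.22,-0.96,0,0,0,0,94]
    - [-0.22,-0.96,0,0,0,0,94]
    - [-0.22,-0.96,0,0,0,0,94]
    - [-0.22,-0.96,0,0,0,0,94]

```text
time: 6.87
tool_pos: [0.472, -0.2566, 0.2702]
ee_rot: [3.141, -0.001, 2.841]
wrist_force: [-0.6, -1.3, 0.7]
width: 0.094
finger_force: 0.0
```

>>> servo_tool:
  plan:
    - [0,0,0,0,-0.07,0,94]
    - [0,0,0,0,-0.14,0,94]
    - [0,0,0,0,-0.21,0,94]
    - [0,0,0,0,-0.28,0,94]
    - [0,0,0,0,-0.35,0,94]
    - [0,0,0,0,-0.42,0,94]
    - [0,0,0,0,-0.446,0,94]
    - [0,0,0,0,-0.446,0,94]
    - [0,0,0,0,-0.446,0,94]
    - [0,0,0,0,-0.446,0,94]

```text
time: 7.7
tool_pos: [0.4727, -0.2568, 0.2718]
ee_rot: [-3.141, 0.702, 2.843]
wrist_force: [-0.1, 0.4, 0.5]
width: 0.094
finger_force: 0.0
```

```bash
python3 - <<'E'
from h import *
o=robot.get_obs();print(o["tool_pos"],o["ee_rot"],o["joint_positions"])
c=cam("wrist");w=robot.snapshot("wrist")
h=R.from_euler('z',-.328).as_matrix()
P=lambda l:proj(c,h@np.array(l)+[.57,-.30,0])[0]
rz=np.array([-np.sin(.7),0,np.cos(.7)]);rx=np.array([np.cos(.7),0,np.sin(.7)])
m=np.array([-.015,0,.078])
for b,col in((m+.089*rz,(255,0,0)),(m,(0,255,0))):
    hs=.013 if col[0] else .019
    for sx in(1,-1):
        for sy in(1,-1): 
            u=P(b+sx*hs*rx+np.array([0,sy*hs,0]));print(np.round(u));cv2.circle(w,tuple(int(v) for v in u),3,col,1)
cv2.imwrite("pics/w3.png",w[...,::-1])
for t in("reader","reader_holder"): 
    for d in robot.find_in(t,"wrist")[:2]:print(t,round(d["conf"],2),np.round(d["extent"]))
E
```

```text
[ 0.47267633 -0.25679547  0.27178467] [-3.14073721  0.70152495  2.8429632 ] [-0.79899424 -0.42217124  1.86392048  0.35608338  1.08867232 -2.13710004]
[323. 184.]
[287. 183.]
[324. 146.]
[287. 146.]
[327. 176.]
[287. 175.]
[328. 134.]
[287. 133.]
reader 0.83 [23. 70. 47. 39.]
reader 0.78 [310. 156.  32.  39.]
reader_holder 0.57 [316. 117.  78. 116.]
```

View pics/w3.png

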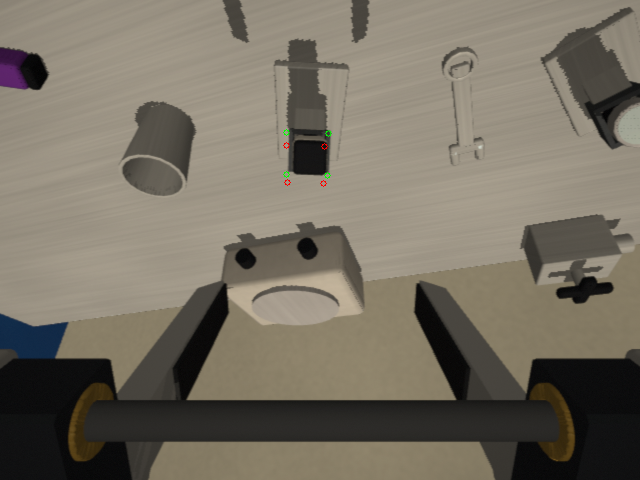

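The wrist view shows the reader's black cap at (311,157) in its socket, about 8 px off the prediction. I'll refit the holder from both views.

```bash
cat > fit2.py <<'E'
from fit import *
c=cam("wrist")
rz=np.array([-np.sin(.7),0,np.cos(.7)]);rx=np.array([np.cos(.7),0,np.sin(.7)]);m=np.array([-.015,0,.078])
cap=m+.089*rz+np.array([sx*.013*rx+[0,sy*.013,0] for sx,sy in((1,1),(1,-1),(-1,-1),(-1,1))])
# image up = far (holder +x): order left/right by y (image left = -y)
uw=np.array([(328,174),(294,175),(293,140),(328,141)])  # assigned to lower/upper below
pl=np.array([[.06,.035,.01],[.06,-.035,.01],[-.06,-.035,.01],[-.06,.035,.01]])
up=np.array([tp2(562,40),tp2(662,62),tp2(628,220),tp2(530,200)])
W=lambda p,X:X@R.from_euler('z',p[2]).as_matrix().T+[p[0],p[1],0]
g=lambda p:np.r_[.7*(proj(T,W(p,pl))-up).ravel(),.5*(proj(c,W(p,pl[:2]))-[(348,67),(275,63)]).ravel(),(proj(c,W(p,cap)).mean(0)-uw.mean(0))]
r=least_squares(g,[.57,-.3,-.33]);p=r.x;print(np.round(p,4),np.round(r.fun,1),np.round(proj(c,W(p,cap)),0).tolist())
h=R.from_euler('z',p[2]).as_matrix()
tcp=W(p,(m+.037*rz)[None])[0];zt=-h@rz;Rt=np.c_[np.cross(h[:,1],zt),h[:,1],zt]
o=robot.get_obs();Rc=R.from_euler('xyz',o["ee_rot"]).as_matrix()
print("grasp",np.round(tcp,4),"shift tool m",np.round(Rc.T@(tcp-o["tool_pos"]),4),"pre",np.round(Rc.T@(tcp-.1*zt-o["tool_pos"]),4))
print("turn norm",np.round(R.from_matrix(Rc.T@Rt).as_rotvec()/(np.pi/2),3))
E
python3 fit2.py
```

```text
[ 0.5482 -0.2913 -0.3616] [ -0.8   4.9  -1.2   5.4  -2.    6.5  -2.3   5.5  -4.5  39.5   1.1  40.
   0.7 -18. ] [[330.0, 161.0], [291.0, 159.0], [292.0, 118.0], [332.0, 120.0]]
grasp [ 0.5119 -0.2776  0.1063] shift tool m [ 0.0735 -0.0077  0.1541] pre [ 0.0733 -0.0037  0.0542]
turn norm [0.025 0.001 0.03 ]
```

```bash
sed -i 's/pl\[:2\]))-\[(348,67),(275,63)\]/pl[2:]))-[(275,63),(348,67)]/' fit2.py; python3 fit2.py
```

```text
[ 0.5662 -0.2974 -0.3531] [ 0.   0.5 -0.4  0.8 -0.9  1.8 -1.2  1.  -0.6 -1.5  1.1 -1.6 -0.5  2.7] [[328.0, 180.0], [291.0, 178.0], [292.0, 141.0], [330.0, 142.0]]
grasp [ 0.5297 -0.284   0.1063] shift tool m [ 0.059  -0.0086  0.1663] pre [ 0.0589 -0.0052  0.0664]
turn norm [0.022 0.001 0.026]
```

>>> servo_tool:
  plan:
    - [0.2,-0.02,0.2,0.022,0.001,0.026,94]
    - [0.4,-0.04,0.45,0.022,0.001,0.026,94]
    - [0.59,-0.05,0.66,0.022,0.001,0.026,94]
    - [0.59,-0.05,0.66,0.022,0.001,0.026,94]
    - [0.59,-0.05,0.66,0.022,0.001,0.026,94]
    - [0.59,-0.05,0.66,0.022,0.001,0.026,94]

```text
time: 8.35
tool_pos: [0.4692, -0.2623, 0.1846]
ee_rot: [-3.14, 0.702, 2.788]
wrist_force: [0.4, -0.2, -0.0]
width: 0.0936
finger_force: 0.0
```

```bash
python3 - <<'E'
from h import *
o=robot.get_obs();print(o["tool_pos"],o["ee_rot"])
c=cam("wrist");w=robot.snapshot("wrist")
h=R.from_euler('z',-.3531).as_matrix()
P=lambda l:proj(c,h@np.array(l)+[.5662,-.2974,0])[0]
rz=np.array([-np.sin(.7),0,np.cos(.7)]);rx=np.array([np.cos(.7),0,np.sin(.7)])
m=np.array([-.015,0,.078])
for b,col,hs in((m+.089*rz,(255,0,0),.013),(m,(0,255,0),.019)):
    for sx in(1,-1):
        for sy in(1,-1): 
            u=P(b+sx*hs*rx+np.array([0,sy*hs,0]));print(np.round(u));cv2.circle(w,tuple(int(v) for v in u),3,col,1)
cv2.imwrite("pics/w4.png",w[...,::-1])
for d in robot.find_in("reader","wrist")[:2]:print(round(d["conf"],2),np.round(d["extent"]))
E
```

```text
[ 0.46921155 -0.26227965  0.18457272] [-3.14028918  0.70212452  2.78803588]
[343. 292.]
[299. 292.]
[344. 251.]
[298. 251.]
[344. 253.]
[298. 253.]
[345. 207.]
[297. 207.]
0.9 [125.  25. 248.  47.]
0.74 [321. 248.  43.  71.]
```

View pics/w4.png

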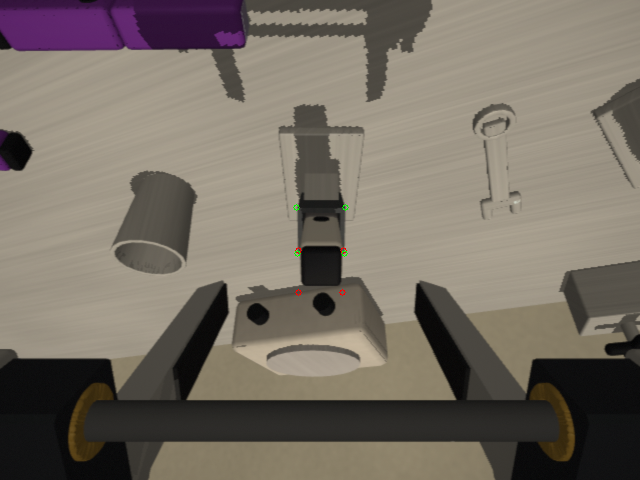

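The cap at (322,266) is centred between the fingers. It sits about 5 px towards tool +x, consistent with slack in the socket, so I advance along the axis and grip.

>>> servo_tool:
  plan:
    - [0.02,0,0.2,0,0,0,94]
    - [0.02,0,0.4,0,0,0,94]
    - [0.02,0,0.6,0,0,0,94]
    - [0.02,0,0.8,0,0,0,94]
    - [0.02,0,1.0,0,0,0,94]
    - [0.02,0,1.0,0,0,0,94]
    - [0.02,0,1.0,0,0,0,94]
    - [0.02,0,1.0,0,0,0,94]

```text
time: 9.12
tool_pos: [0.5277, -0.2838, 0.1064]
ee_rot: [-3.14, 0.702, 2.788]
wrist_force: [-0.1, -0.2, -0.2]
width: 0.0938
finger_force: 0.0
```

>>> servo_tool:
  plan:
    - [0,0,0,0,0,0,0]
    - [0,0,0,0,0,0,0]
    - [0,0,0,0,0,0,0]
    - [0,0,0,0,0,0,0]
    - [0,0,0,0,0,0,0]
    - [0,0,0,0,0,0,0]
    - [0,0,0,0,0,0,0]
    - [0,0,0,0,0,0,0]
    - [0,0,0,0,0,0,0]
    - [0,0,0,0,0,0,0]
    - [0,0,0,0,0,0,0]
    - [0,0,0,0,0,0,0]

```text
time: 10.12
tool_pos: [0.5269, -0.2832, 0.104]
ee_rot: [-3.142, 0.699, 2.787]
wrist_force: [0.1, -0.5, -0.2]
width: 0.0254
finger_force: 30.0
```

>>> servo_tool:
  plan:
    - [0,0,-0.12,0,0,0,0]
    - [0,0,-0.25,0,0,0,0]
    - [0,0,-0.37,0,0,0,0]
    - [0,0,-0.5,0,0,0,0]
    - [0,0,-0.62,0,0,0,0]
    - [0,0,-0.75,0,0,0,0]
    - [0,0,-0.87,0,0,0,0]
    - [0,0,-1.0,0,0,0,0]
    - [0,0,-1.0,0,0,0,0]

```text
time: 10.87
tool_pos: [0.4663, -0.261, 0.1824]
ee_rot: [-3.14, 0.701, 2.788]
wrist_force: [0.8, 0.0, -1.9]
width: 0.026
finger_force: 30.0
```

>>> servo_tool:
  plan:
    - [0,0,-0.2,0,0,0,0]
    - [0,0,-0.4,0,0,0,0]
    - [0,0,-0.6,0,0,0,0]
    - [0,0,-0.8,0,0,0,0]
    - [0,0,-1.0,0,0,0,0]
    - [0,0,-1.0,0,0,0,0]
    - [0,0,-1.0,0,0,0,0]

```text
time: 11.45
tool_pos: [0.4063, -0.239, 0.2574]
ee_rot: [-3.14, 0.7, 2.787]
wrist_force: [0.2, -0.1, -1.9]
width: 0.0259
finger_force: 30.0
```

```bash
python3 - <<'E'
from h import *
o=robot.get_obs();print(o)
s=robot.snapshot("scene");w=shot("wrist","w5")
a=cv2.resize(s[180:360,180:420],(480,360),interpolation=cv2.INTER_CUBIC)
b=cv2.resize(w,(320,240));b=cv2.copyMakeBorder(b,0,120,0,0,cv2.BORDER_CONSTANT)
cv2.imwrite("pics/s5c.png",np.hstack([a,b])[...,::-1])
E
```

```text
{'time': 11.45, 'joint_positions': array([-0.892618  , -0.59993311,  1.99271253,  0.36925705,  1.14889059,
       -2.15616318]), 'qvel': array([ 1.06698811e-02,  3.01802657e-02,  3.27005378e-02, -4.10423419e-03,
        1.23029007e-03, -2.42198994e-05]), 'joint_torque': array([-1.30289420e-01, -1.02126995e+01, -3.47359657e+01,  1.54259495e+00,
       -2.50872172e+00, -1.67275791e-02]), 'tool_pos': array([ 0.40627289, -0.23895484,  0.25740447]), 'ee_rot': array([-3.14048783,  0.6999755 ,  2.78719542]), 'wrist_force': array([ 0.21414029, -0.07279282, -1.91647498]), 'wrist_torque': array([ 0.21960954,  0.49323299, -0.02715928]), 'finger_force': 29.9995556473732, 'width': 0.025859310208384837}
```

View pics/s5c.png

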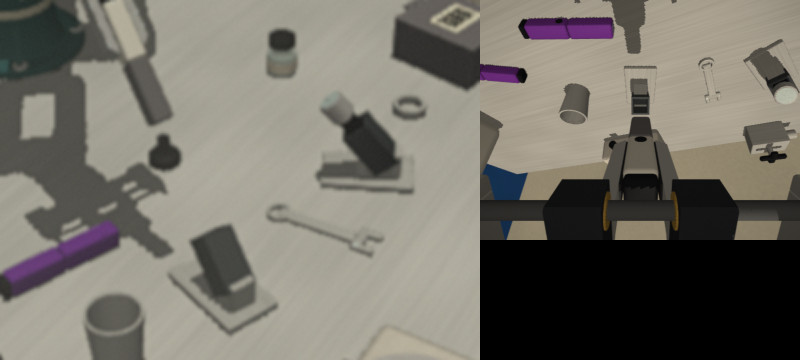

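The reader (white and grey) is out and held. Its socket is empty at crop (222,260), and the torch, knob and jar haven't moved. Now I turn it upright.

>>> servo_tool:
  plan:
    - [0,0,0,0,0.05,0,0]
    - [0,0,0,0,0.1,0,0]
    - [0,0,0,0,0.15,0,0]
    - [0,0,0,0,0.2,0,0]
    - [0,0,0,0,0.25,0,0]
    - [0,0,0,0,0.3,0,0]
    - [0,0,0,0,0.35,0,0]
    - [0,0,0,0,0.4,0,0]
    - [0,0,0,0,0.446,0,0]
    - [0,0,0,0,0.446,0,0]
    - [0,0,0,0,0.446,0,0]

```text
time: 12.47
tool_pos: [0.4072, -0.2383, 0.2546]
ee_rot: [3.14, -0.004, 2.789]
wrist_force: [0.5, 0.2, -2.1]
width: 0.026
finger_force: 30.0
```

```bash
python3 - <<'E'
from h import *
o=robot.get_obs();print(o["tool_pos"],o["ee_rot"],o["joint_positions"])
Rc=R.from_euler('xyz',o["ee_rot"]).as_matrix()
print(Rc.T@(np.array([.5915,.3125,.255])-o["tool_pos"]))
E
```

```text
[ 0.40723287 -0.23834147  0.254646  ] [ 3.14004376 -0.00426405  2.78878412] [-6.49926587e-01 -8.86782075e-02  1.48332769e+00  2.36514846e-04
  1.75147384e+00 -1.86786910e+00]
[0.01741882 0.58058335 0.00061953]
```

>>> servo_tool:
  plan:
    - [0,0.3,-0.2,0,0,0,0]
    - [0.02,0.63,-0.3,0,0,0,0]
    - [0.03,0.97,-0.3,0,0,0,0]

```text
time: 12.72
tool_pos: [0.4377, -0.1461, 0.2894]
ee_rot: [3.141, 0.005, 2.785]
wrist_force: [0.8, -0.3, -1.7]
width: 0.026
finger_force: 30.0
```

>>> servo_tool:
  plan:
    - [0,0.32,0,0,0,0,0]
    - [0.02,0.65,0,0,0,0,0]
    - [0.03,0.97,0,0,0,0,0]

```text
time: 12.97
tool_pos: [0.4676, -0.0527, 0.2871]
ee_rot: [3.141, 0.001, 2.787]
wrist_force: [0.8, -0.4, -1.3]
width: 0.0259
finger_force: 30.0
```

>>> servo_tool:
  plan:
    - [0,0.32,0,0,0,0,0]
    - [0.02,0.65,0,0,0,0,0]
    - [0.03,0.97,0,0,0,0,0]

```text
time: 13.22
tool_pos: [0.4984, 0.0393, 0.287]
ee_rot: [3.14, -0.0, 2.787]
wrist_force: [0.2, -0.2, -1.6]
width: 0.026
finger_force: 30.0
```

>>> servo_tool:
  plan:
    - [0,0.32,0,0,0,0,0]
    - [0.02,0.65,0,0,0,0,0]
    - [0.03,0.97,0,0,0,0,0]

```text
time: 13.47
tool_pos: [0.5293, 0.1312, 0.287]
ee_rot: [3.14, -0.0, 2.788]
wrist_force: [0.5, -0.6, -1.2]
width: 0.0259
finger_force: 30.0
```

>>> servo_tool:
  plan:
    - [0,0.32,0,0,0,0,0]
    - [0.02,0.65,0,0,0,0,0]
    - [0.03,0.97,0,0,0,0,0]

```text
time: 13.72
tool_pos: [0.5602, 0.2231, 0.287]
ee_rot: [3.14, -0.001, 2.788]
wrist_force: [0.7, -1.3, -2.1]
width: 0.0259
finger_force: 30.0
```

>>> servo_tool:
  plan:
    - [0,0.3,0,0,0,0,0]
    - [0.02,0.6,0,0,0,0,0]
    - [0.03,0.85,0,0,0,0,0]
    - [0.03,0.97,0,0,0,0,0]
    - [0.03,0.97,0.15,0,0,0,0]
    - [0.03,0.97,0.3,0,0,0,0]
    - [0.03,0.97,0.3,0,0,0,0]
    - [0.03,0.97,0.3,0,0,0,0]
    - [0.03,0.97,0.3,0,0,0,0]

```text
time: 14.47
tool_pos: [0.5912, 0.3133, 0.258]
ee_rot: [3.141, -0.001, 2.787]
wrist_force: [-1.0, -0.4, -1.9]
width: 0.026
finger_force: 30.0
```

```bash
python3 - <<'E'
from h import *
o=robot.get_obs();print(o)
s=robot.snapshot("scene");t=robot.snapshot("top");w=shot("wrist","w6")
for n in("scene","top"):
    c=cam(n);p=o["tool_pos"]
    for nm,q in(("win",p-[0,0,.103]),("cap",p+[0,0,.052]),("label",[.5915,.3125,.068])):print(n,nm,np.round(proj(c,np.array(q))[0]))
    for x in("reader","label"):
        for d in robot.find_in(x,n)[:3]:print(n,x,round(d["conf"],2),np.round(d["extent"]))
a=cv2.resize(s[90:240,340:480],(560,600),interpolation=cv2.INTER_CUBIC)
b=cv2.resize(w,(240,180));b2=cv2.resize(t[180:280,110:230],(240,200));b=np.vstack([b,b2,np.zeros((220,240,3),'uint8')])
cv2.imwrite("pics/s6c.png",np.hstack([a,b])[...,::-1])
E
```

```text
{'time': 14.4667, 'joint_positions': array([ 4.01962496e-01,  3.57407488e-01,  9.78437523e-01,  1.35069035e-03,
        1.80561385e+00, -8.13900316e-01]), 'qvel': array([-0.00242814, -0.00833226, -0.02721763, -0.00195793,  0.00112607,
       -0.00015259]), 'joint_torque': array([ 1.01968353e-01, -4.53344536e+01, -3.03499138e+01,  5.16025512e-02,
        6.25271956e-02, -9.42425831e-04]), 'tool_pos': array([0.59118752, 0.31329705, 0.25800954]), 'ee_rot': array([ 3.14054570e+00, -8.04577910e-04,  2.78697391e+00]), 'wrist_force': array([-1.01596739, -0.3600412 , -1.86086706]), 'wrist_torque': array([ 0.02082779,  0.00258704, -0.01740572]), 'finger_force': 29.999491274356842, 'width': 0.026006526150929715}
scene win [411. 162.]
scene cap [417. 111.]
scene label [408. 188.]
scene reader 0.75 [209. 310.  63.  38.]
scene reader 0.57 [416. 137.  20.  54.]
scene reader 0.57 [146. 377.  80.  39.]
scene label 0.64 [407. 190.  61.  29.]
top win [155. 225.]
top cap [130. 209.]
top label [166. 233.]
top reader 0.64 [427. 287.  56.  18.]
top reader 0.59 [511. 269.  58.  26.]
top label 0.64 [168. 234.  47.  55.]
```

View pics/s6c.png

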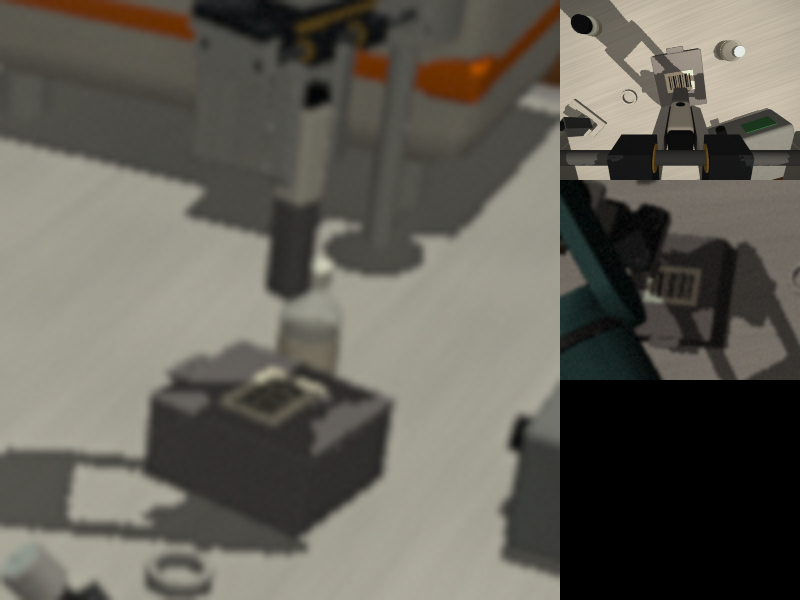

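The scene view shows the reader upright, its window end at (412,162) against a prediction of (411,162). The label at (407,189) matches its prediction too. The window is about 87 mm above the label, so I lower it 5 mm, let it settle and hand in.

>>> servo_tool:
  plan:
    - [0,0,0.05,0,0,0,0]
    - [0,0,0.05,0,0,0,0]
    - [0,0,0.05,0,0,0,0]
    - [0,0,0.05,0,0,0,0]
    - [0,0,0.05,0,0,0,0]
    - [0,0,0.05,0,0,0,0]
    - [0,0,0.05,0,0,0,0]
    - [0,0,0.05,0,0,0,0]
    - [0,0,0.05,0,0,0,0]
    - [0,0,0.05,0,0,0,0]

```text
time: 15.65
tool_pos: [0.5913, 0.3136, 0.2523]
ee_rot: [3.142, -0.002, 2.787]
wrist_force: [0.1, -0.2, -1.2]
width: 0.0262
finger_force: 30.0
```

```bash
python3 -c "
from bench import robot
o=robot.get_obs();print(o['tool_pos'],abs(o['qvel']).max(),o['finger_force'])
print(robot.close_job())"
```

```text
[0.59127032 0.31359656 0.25229239] 0.0011059207234414953 29.99959945678711
the job is handed in; nothing more can be done
None
```

I handed the job in at about 15.7 s: lid shut, and the reader held still and upright, gripped at 30 N, with its window an estimated 81 mm above the label's centre; no verdict came back.

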